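# Set the depth gauge to a risered sample cell

## Robot

A 6-joint arm with a two-finger parallel gripper is mounted at the origin on the work surface. World frame = base frame: x ahead of the robot, y to its left, z up, the work surface at z = 0. Lengths are in m, angles in degrees, forces in N, time in s.
With the tool pointing down it reaches from about 0.375 to 0.75 m from the base axis. Payload 9 kg.
Tool frame: the origin (TCP) lies where the fingers leave the gripper's body, on its centre line; the fingertips stand 73 mm ahead of it and the grasp point (between the pads) lies 54 mm ahead of it (robot.tip_reach is the distance from the TCP to the fingertips, in m); z points along the fingers, y is the line along which they close (so a half turn about z gives the same grasp; the last joint's range is limited). The gripper opens to 85 mm and grips with 20 to 120 N. Pads are 22 mm wide; open, the fingers measure 114 mm over their backs; the gripper's body (76 mm by 85 mm) begins 54 mm behind the grasp point. The pads swing forward as they close: fully open they stand 13 mm farther back than shut.
Start: joints at [56.11, 5.964, 5.575, 89.605, 0, 77.527], TCP at [0.219, 0.559, 0.304] pointing down, gripper open.
Joint ranges: [-171.21, 171.21], [-48.23, 106.86], [-62.78, 66.21], [-105.2, 120.99], [-86.42, 89.51], [-180, 180]. Speed limits (degrees/s): [127.2, 127.2, 147.25, 180, 180, 180].

## Interface

Orientations are given as [roll, pitch, yaw] about the fixed x, y, z axes, in that order (R = Rz(yaw) Ry(pitch) Rx(roll)).
In Python, from plant import robot gives the robot as it stands. Calls block until the motion is done:
- robot.move_pose(position, orientation): joint-space move of the TCP to a pose.
- robot.line_to(position, vel=0.15, rotation=None, guard=None): straight line of the TCP; rotation=None keeps the orientation; vel is the mean speed in m/s. With guard (N) it stops when the force on the tool has changed by that much, and returns True; else False.
- robot.goto_joints(angles): joint-space move.
- robot.set_gripper(opening): finger opening in m; the grip force is fixed at half the most; returns when the fingers have stopped.
- robot.pause(seconds).
- robot.ik(position, orientation): joint angles nearest the present ones, or None.
- robot.observe(): the state.
- robot.grab_frame(name): name is "side" or "top" or "wrist"; returns the picture (384x512x3 uint8, blue, green, red); there is no depth.
- robot.get_calibration(name): a dict with "vertical_fov" (degrees; the focal length in pixels is half the picture's height over the tangent of half this angle, whatever the lens; pixels are square), "cx", "cy" (the principal point, pixels), "rvec" (rotation vector, rad) and "tvec" (3), from world to camera coordinates, as OpenCV has them. Camera axes: x right, y down, z forward; pixel columns grow to the right and rows downward; lengths in m; the calibration is good to about 2 mm. A picture is of the moment at which its call begins: read the wrist's pose just before it. get_calibration takes no time and is no camera call; for the wrist camera it gives the pose at the moment of the call.
A pose or a line that the arm cannot do raises robot.IKError and nothing moves.
- robot.job_done(): hands the job in; it is judged then, once.
The state is a dict: "time": time; "q": joint angles; "qvel": joint speeds; "joint_torque": joint torques, N m; "tool_pos": TCP position; "tcp_rot": TCP orientation; "ft_force": force on the tool from outside, world axes, zero at the start; "torque": the same for the moment, N m; "gripper_width": finger opening in m; "gripper_force": force on a finger pad.
Only numpy, scipy, OpenCV 4.12 (cv2) and the standard library are available. Lean on these libraries where they do the work, as an engineer would, in place of code of your own. Each camera call takes 0.05 s, during which the arm holds its last target. There are 200 camera calls.

## Task

Pull the stage slide of the depth-gauge stand fully out by its knob, stack every blue riser block that is on the bench squarely in the slide's nest with the brass sample cell upright on top, open side up, and push the slide fully home. Then lower the gauge's probe gently until it touches the bottom inside the cell, and press the red lever fully down to lock the probe at that depth. Leave the jar, the dust cap and the brush where they are.

Things in the scene. Friction and masses are not known exactly. Their poses are not given: they have to be found in the camera images.
- stand: Depth-gauge stand, fixed, white. Origin on the bench under the vertical probe axis; z up; the slide pulls out along its -y. In mm: column x 68 to 98, 155 high, on a foot x 38 to 118, y +-55, 16 high; head block z 120 to 155, x -32 to 98, y +-22, round the probe rod; grey rail bed x +-35, y -250 to 65, 10 high, under the slide (62 wide, top at z 22).
- slide (a joint): Stage slide, metres pulled out along the stand's -y: 0 = home (nest right under the probe), 0.130 = fully out, firm stops at both. A detent clicks some 6 mm short of either end and holds it there; passing the detent takes about 5 N, in between 1.5 N of friction.
- nest (a point): Centre of the nest's floor on the stage slide (z 22 mm). The nest is 58 x 58 mm inside, square to the stand, fenced by steel guards 4 mm thick, 38 mm high above its floor: full walls across the +y and -y sides; on the +x and -x sides only at the corners, leaving a gap 36 mm wide (sill 4 mm high) for the fingers. Moves with the slide.
- slide_knob (a point): Grip point on the slide's upright round knob, black with a yellow band, 18 mm in diameter, from z 22 to 58 mm; this point is on its axis at z 46 mm, 95 mm from the nest's centre along the stand's -y.
- probe (a joint): Depth probe, metres lowered from its topmost position, 0 to 0.092. Counterbalanced; friction of 3 N holds it wherever it is left; with the lock lever down it is clamped.
- probe_tip (a point): Flat lower end of the probe, a vertical steel rod 8 mm in diameter. 125 mm above the bench when fully raised.
- probe_knob (a point): Middle of the round black knob on the top of the probe rod, 20 mm in diameter and 26 mm high (13 mm above and below this point), 141 mm above the tip. Grip it from above.
- lock (a joint): Lock lever, radians: 0 = raised (40 degrees above level, probe free), 0.85 = fully down (9 degrees below level, probe clamped). Swings about a level axis along the stand's x, at y 26, z 140 mm of the stand. Stays where it is left; pressing its red end down takes 3 N, up to 8 N at the end.
- lock_pad (a point): Middle of the upper face of the lever's red end (18 mm wide, 42 mm long), 66 mm from the hinge; raised it is at about y 74, z 185 mm of the stand, down at about y 92, z 134 mm. Press it from above.
- riser0: Riser block: blue square metal block 44 x 44 x 14 mm, 72 g, both faces alike; origin at its centre, z across its 14 mm thickness, x and y square to its sides. Lies flat at the start. May be absent.
- riser1: Riser block, the same as riser0. May be absent.
- riser2: Riser block, the same as riser0. May be absent.
- cell: Sample cell: open-topped square brass cup 44 x 44 x 26 mm, 160 g, walls 5 mm, inner floor 6 mm above its underside; origin at the centre of its underside, z up through the open side, x and y square to its sides.
- jar: Bystander: a specimen jar with a green cap, 52 mm in diameter, 75 mm high; origin under its centre.
- dust_cap: Bystander: a black rubber eyepiece dust cap, 42 mm in diameter, 30 mm high; origin under its centre.
- brush: Bystander: a small flat brush 160 mm long with a wooden handle, lying on the bench.

How it is judged (in metres and radians):
On the way, in this order (a step that is already met when the one before it is completed fails the run):
1. the stage slide is pulled fully out (value of joint slide above 0.118 m), for 0.2 s.
2. with the slide out, every riser is in the nest with the cell upright on top, let go (horizontal distance between each of riser0, riser1, riser2, cell and nest below 0.013 m and (angle between riser0's own z axis and vertical below 0.09 rad or angle between riser0's own z axis and vertical above 3.05 rad) and z of each of riser0, riser1, riser2, cell in the frame of nest below 0.05 m and linear speed of each of riser0, riser1, riser2, cell below 0.02 m/s and (angle between riser1's own z axis and vertical below 0.09 rad or angle between riser1's own z axis and vertical above 3.05 rad) and (angle between riser2's own z axis and vertical below 0.09 rad or angle between riser2's own z axis and vertical above 3.05 rad) and angle between cell's own z axis and vertical below 0.09 rad and z of each of riser0, riser1, riser2 in the frame of cell below -0.004 m and height (world z) of cell above 0.03 m and value of joint slide above 0.11 m and contact force between the fingers and cell below 0.1 N), for 0.3 s.
3. the slide is pushed fully home with the stack standing in its nest (horizontal distance between each of riser0, riser1, riser2, cell and nest below 0.013 m and (angle between riser0's own z axis and vertical below 0.09 rad or angle between riser0's own z axis and vertical above 3.05 rad) and z of each of riser0, riser1, riser2, cell in the frame of nest below 0.05 m and linear speed of each of riser0, riser1, riser2, cell below 0.02 m/s and (angle between riser1's own z axis and vertical below 0.09 rad or angle between riser1's own z axis and vertical above 3.05 rad) and (angle between riser2's own z axis and vertical below 0.09 rad or angle between riser2's own z axis and vertical above 3.05 rad) and angle between cell's own z axis and vertical below 0.09 rad and z of each of riser0, riser1, riser2 in the frame of cell below -0.004 m and height (world z) of cell above 0.03 m and value of joint slide below 0.006 m), for 0.2 s.
4. the probe, not yet locked, is lowered until it touches the cell's bottom (z of probe_tip in the frame of cell between 0.0035 and 0.0085 m and value of joint slide below 0.006 m and value of joint lock below 0.4 rad), for 0.2 s.
At the end, for the whole second after the job is handed in: Slide within 6 mm of home; every riser present and the cell within 13 mm of the nest's centre line, level within 5 degrees (the cell open side up), the cell above all risers; the probe's tip within 2.5 mm of the cell's inner floor; the lock lever pressed at least 0.72 rad down; everything at rest (all of step 3 and z of probe_tip in the frame of cell between 0.0035 and 0.0085 m and value of joint lock above 0.72 rad and angular speed of cell below 0.2 rad/s); the robot touches nothing.
It fails at once if the probe is rammed into the cell (over 35 N) (contact force between probe and cell above 35 N).
It fails at once if a bystander (jar, dust cap, brush) is moved more than 3 cm (distance of any of jar, dust_cap, brush from where it was at the start of the episode above 0.03 m).
Of riser0, riser1, riser2 only 1 to 3 are there at a start; the rules pass over those that are not, and their reading is None.
At some moment in a run one of riser0, riser1, riser2 may be knocked a few centimetres aside while the robot is not near it.
Once in a run the grip may slacken for a moment while it holds something.
It also fails if it takes over 210 s, if anything falls off the work surface, if the arm or the gripper's body presses on something with over 40 N, if the wrist force passes 120 N, or if a joint passes its speed limit or range.

## Working session

There is one attempt and no reset: what is moved stays moved. The work goes in short steps, each a Python script; the robot and the scene stay as the last script left them, time stands still between calls to the robot, and variables do not carry over. Pictures are saved under pics/ and viewed, at most 14 in all, crops included, and the job is handed in when it is done.

```bash
ls; mkdir -p pics
cat > h.py <<'E'
import numpy as np, cv2
from plant import robot
def cal(n):
    c=robot.get_calibration(n); f=192/np.tan(np.radians(c["vertical_fov"])/2)
    K=np.array([[f,0,c["cx"]],[0,f,c["cy"]],[0,0,1]]); R=cv2.Rodrigues(np.array(c["rvec"],float))[0]
    return K,R,np.array(c["tvec"],float).ravel(),c
def ray(n,px,z,C=None):
    K,R,t,_=C or cal(n); px=np.atleast_2d(px).astype(float)
    d=np.c_[px,np.ones(len(px))]@np.linalg.inv(K).T@R; o=-R.T@t
    return o+d*((z-o[2])/d[:,2])[:,None]
def proj(n,P,C=None):
    K,R,t,_=C or cal(n); p=(np.atleast_2d(P)@R.T+t)@K.T; return p[:,:2]/p[:,2:]
def snap(n,f):
    im=robot.grab_frame(n); cv2.imwrite(f"pics/{f}.png",im); return im
E
python3 - <<'E'
from h import *
a=snap("top","top0"); b=snap("side","side0")
for n in("top","side"):
    c=cal(n); print(c[3], -c[1].T@c[2])
print(robot.observe())
E
```

```text
pics
{'vertical_fov': 52.20020462521478, 'cx': 257.34334923168853, 'cy': 183.5858847248659, 'rvec': array([ 2.17567226, -2.12098228,  0.1598742 ]), 'tvec': array([-0.03389777,  0.54386323,  1.07495792])} [ 0.38427866 -0.01732799  1.1421473 ]
{'vertical_fov': 43.28279891534931, 'cx': 266.4514520760865, 'cy': 187.82831056378018, 'rvec': array([ 2.1462735 , -0.71027848,  0.34821583]), 'tvec': array([-0.46727026,  0.30307052,  1.17607435])} [-0.0675026  -0.86852751  0.96666824]
{'time': 0.1, 'q': array([5.61088993e+01, 5.99588599e+00, 5.53062991e+00, 8.96043688e+01,
       3.18554775e-04, 7.75282829e+01]), 'qvel': array([-0.01576125, -0.09667055,  0.10133632, -0.04094718, -0.00766721,
        0.01635572]), 'joint_torque': array([ 8.25940515e-03, -5.58197451e+01,  5.04727113e+01,  1.27037818e-02,
       -1.42676254e-04, -4.01699401e-05]), 'tool_pos': array([0.21896608, 0.55838549, 0.30318449]), 'tcp_rot': array([-1.79932087e+02, -1.53470529e-02,  1.58580607e+02]), 'ft_force': array([-0.50056416, -0.63285308, -0.89878025]), 'torque': array([-0.04345267, -0.07934769, -0.02471068]), 'gripper_force': 0.0, 'gripper_width': 0.08550246409879335}
```

View pics/top0.png

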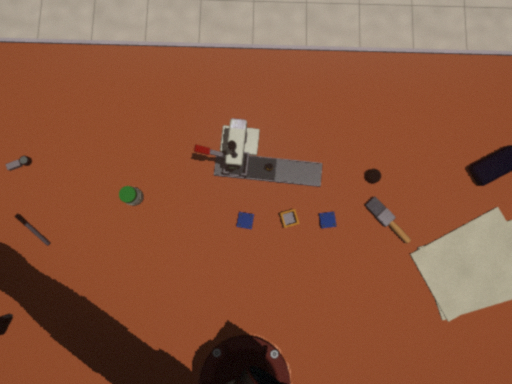

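View pics/side0.png

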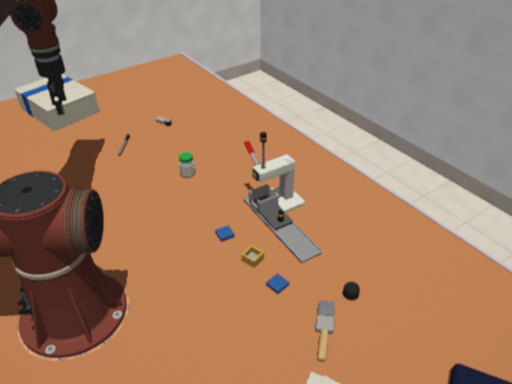

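Top picture: stand at about (238,150) with the rail to the right (world −y), knob at (268,168), risers at (245,220) and (328,219), cell at (289,218). Jar is at (130,195), cap at (373,176) and brush at (388,218). Side view agrees: two risers.

Run:
```python
from h import *
a=cv2.imread("pics/top0.png"); cv2.imwrite("pics/top0c.png",cv2.resize(a[110:240,190:340],None,fx=5,fy=4.6*0+4.6,interpolation=cv2.INTER_CUBIC)) if 0 else cv2.imwrite("pics/top0c.png",cv2.resize(a[115:235,185:340],None,fx=5,fy=5,interpolation=cv2.INTER_CUBIC))
hsv=cv2.cvtColor(a,cv2.COLOR_BGR2HSV)
for nm,lo,hi,z in(("blue",(100,120,40),(130,255,255),.014),("gold",(15,100,80),(35,255,255),.026)):
    m=cv2.inRange(hsv,lo,hi); m[:, :200]=0
    n,l,s,c=cv2.connectedComponentsWithStats(cv2.morphologyEx(m,cv2.MORPH_CLOSE,np.ones((3,3)) ))
    for i in range(1,n):
        if s[i,4]>15: 
            r=cv2.minAreaRect(np.argwhere(l==i)[:,::-1].astype(np.float32)); print(nm,s[i],c[i],r,ray("top",r[0],z).round(3))
```

```text
blue [320 213  15  14 171] [326.70175439 219.50292398] ((327.0, 219.50001525878906), (13.480716705322266, 13.31631851196289), 80.53767395019531) [[ 0.449 -0.223  0.014]]
blue [238 214  14  14 143] [244.82517483 220.11188811] ((244.5, 220.5), (13.0, 13.0), 90.0) [[0.44  0.014 0.014]]
gold [280 209  19  19 118] [288.80508475 217.77118644] ((288.923095703125, 217.88461303710938), (15.523924827575684, 15.874748229980469), 74.74488067626953) [[ 0.45  -0.112  0.026]]
gold [390 222  20  20 127] [399.28346457 231.76377953] ((399.25006103515625, 231.75003051757812), (25.455841064453125, 4.949747085571289), 45.0) [[ 0.419 -0.426  0.026]]
```

View pics/top0c.png

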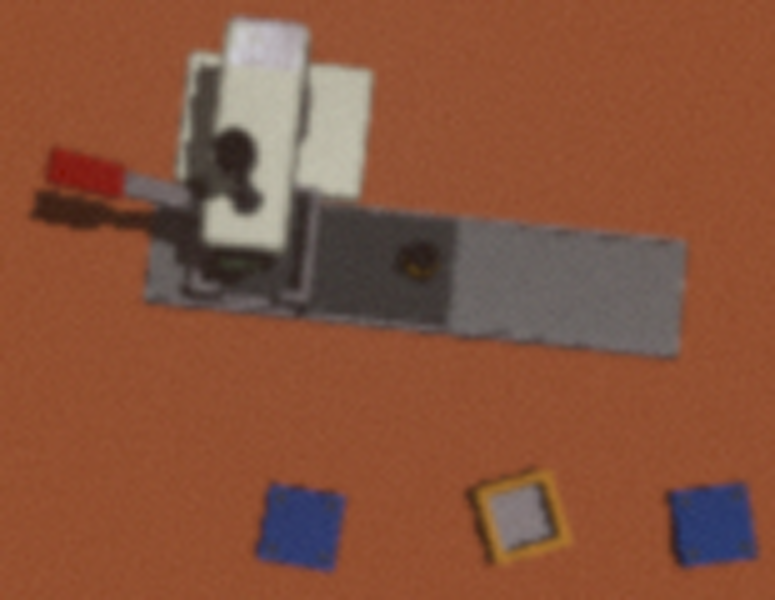

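The crop shows the rail end corners (686,240)/(679,356), foot and head corners clearly; I fit the stand pose from them.

Run:
```python
from h import *
from scipy.optimize import least_squares
px=np.array([(686,240),(679,356),(146,301),(373,68),(360,198),(190,52),(203,243),(287,250),(311,25),(228,18)])/5+[185,115]-0.4
S=np.array([(.035,-.25,.01),(-.035,-.25,.01),(-.035,.065,.01),(.118,-.055,.016),(.038,-.055,.016),(.118,.055,.016),(-.032,.022,.155),(-.032,-.022,.155),(.098,-.022,.155),(.098,.022,.155)])
C=cal("top")
def W(p,s):
    c,s_=np.cos(p[2]),np.sin(p[2]); return s@np.array([[c,-s_,0],[s_,c,0],[0,0,1]]).T+[p[0],p[1],0]
f=lambda p:(proj("top",W(p,S),C)-px).ravel()
r=least_squares(f,[.57,.04,0],loss="soft_l1"); p=r.x
print(p,np.degrees(p[2])); print(f(p).reshape(-1,2).round(2))
for n,s in(("knob",(0,-.095,.046)),("nest out",(0,-.13,.022)),("knob out",(0,-.225,.046)),("pk",(0,0,.266)),("pad",(0,.074,.185))):
    w=W(p,np.array([s])); print(n,w,np.hypot(*w[0,:2]))
print("knob px",proj("top",W(p,np.array([(0,-.095,.058),(0,0,.279)])),C)*5-[185*5,115*5])
```

```text
[ 0.60114894  0.04128234 -0.07619962] -4.36591672982529
[[ 0.79 -0.26]
 [ 0.34 -0.05]
 [-0.29  0.09]
 [ 0.37 -0.21]
 [ 0.24  0.07]
 [ 0.09 -0.7 ]
 [-0.78  2.85]
 [-0.49  3.18]
 [ 0.04 -0.62]
 [-0.14 -0.9 ]]
knob [[ 0.59391698 -0.05344199  0.046     ]] 0.5963165464238136
nest out [[ 0.59125257 -0.08834043  0.022     ]] 0.5978157197845927
knob out [[ 0.58402061 -0.18306476  0.046     ]] 0.6120398514246296
pk [[0.60114894 0.04128234 0.266     ]] 0.6025647505691918
pad [[0.60678226 0.11506761 0.185     ]] 0.6175963572494969
knob px [[423.42135352 252.94106824]
 [232.37279892 139.26941333]]
```

Run:
```python
from h import *
o=robot.observe(); p=o["tool_pos"]
robot.line_to([p[0],p[1],.42],vel=.2)
for pos in ([.40,.1,.42],[.47,-.09,.42]):
    for y in (85.6,-94.4): print(pos,y,robot.ik(pos,[180,0,y]))
    for y in (-4.4,175.6): print(pos,y,robot.ik(pos,[180,0,y]))
robot.move_pose([.47,-.09,.42],[180,0,85.6])
c=cal("wrist");T=robot.observe();print(T["time"],T["q"].round(1),"cam",-c[1].T@c[2],"axis",c[1][2], "tcp",T["tool_pos"])
snap("wrist","w1"); print(proj("wrist",[[.594,-.053,.058],[.44,.014,.014],[.449,-.223,.014],[.45,-.112,.026]]))
```

```text
[0.4, 0.1, 0.42] 85.6 [ -4.28389663 -22.7029329   -8.17755918 104.52537372   0.
  90.11610337]
[0.4, 0.1, 0.42] -94.4 [ -4.28389663 -22.7029329   -8.17755918 104.52537372   0.
 -89.88389663]
[0.4, 0.1, 0.42] -4.4 [  -4.28389663  -22.7029329    -8.17755918  104.52537372    0.
 -179.88389663]
[0.4, 0.1, 0.42] 175.6 [ -4.28389663 -22.7029329   -8.17755918 104.52537372   0.
   0.11610337]
[0.47, -0.09, 0.42] 85.6 [-26.55361514 -11.50179113   0.91088212 102.41267324   0.
  67.84638486]
[0.47, -0.09, 0.42] -94.4 [ -26.55361514  -11.50179113    0.91088212  102.41267324    0.
 -112.15361514]
[0.47, -0.09, 0.42] -4.4 [-26.55361514 -11.50179113   0.91088212 102.41267324   0.
 157.84638486]
[0.47, -0.09, 0.42] 175.6 [-26.55361514 -11.50179113   0.91088212 102.41267324   0.
 -22.15361514]
3.3 [-26.5 -11.5   0.9 102.4   0.   67.8] cam [ 0.4754624 -0.0247722  0.4908081] axis [-0.02014055 -0.25854252 -0.9657899 ] tcp [ 0.47014644 -0.08943078  0.42004428]
[[339.88857821 124.15266273]
 [231.80420768  86.268607  ]
 [250.13032026 228.4987914 ]
 [244.98769214 167.49101136]]
```

View pics/w1.png

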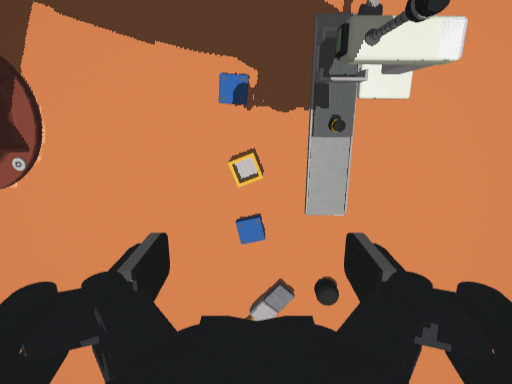

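The wrist view agrees with the predictions to 2–3 px: knob at (338,123), risers at (235,89)/(250,229), cell at (246,168). There is no third riser. Now to the knob, with the camera side turned away from the head.

```bash
cat >> h.py <<'E'
SP=np.array([0.60115,0.04128,np.radians(-4.37)])
YAW=-94.37
def W(x,y,z):
    c,s=np.cos(SP[2]),np.sin(SP[2]); return np.array([SP[0]+c*x-s*y,SP[1]+s*x+c*y,z])
def st(w):
    c,s=np.cos(SP[2]),np.sin(SP[2]); d=np.array(w[:2])-SP[:2]; return np.array([c*d[0]+s*d[1],-s*d[0]+c*d[1],w[2]])
E
python3 - <<'E'
from h import *
robot.move_pose(W(0,-.15,.30),[180,0,YAW])
C=cal("wrist");im=snap("wrist","w2")
for z in (.058,): print(proj("wrist",[W(0,-.095,z)],C))
E
```

```text
[[256.77459884 220.48537942]]
```

View pics/w2.png

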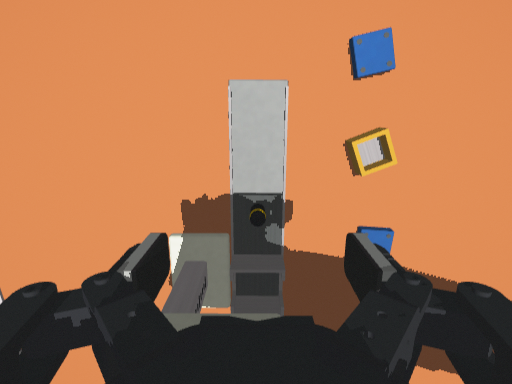

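Knob top is seen at about (258,214), rail end edge (229..288, 81), slide end edge (232..284, 193); I check the stand pose with these.

Run:
```python
from h import *
C=cal("wrist")
for n,px,z,w in(("railL",(229,81),.01,"(±.035,-.25)"),("railR",(288,81),.01,""),("railLend",(229,190),.01,""),("railRlow",(285.5,190),.01,""),("knob",(258,214),.058,"0,-.095"),("slideendL",(232,193.5),.022,""),("slideendR",(284,193.5),.022,"")):
    print(n,st(ray("wrist",px,z,C)[0]).round(4),w)
im=cv2.imread("pics/w2.png"); cv2.imwrite("pics/w2c.png",cv2.resize(im[180:320,160:310],None,fx=4,fy=4,interpolation=cv2.INTER_CUBIC))
```

```text
railL [ 0.0322 -0.2493  0.01  ] (±.035,-.25)
railR [-0.0364 -0.2492  0.01  ] 
railLend [ 0.0354 -0.118   0.01  ] 
railRlow [-0.0368 -0.118   0.01  ] 
knob [-0.0014 -0.1028  0.058 ] 0,-.095
slideendL [ 0.0307 -0.1168  0.022 ] 
slideendR [-0.0338 -0.1167  0.022 ]
```

View pics/w2c.png

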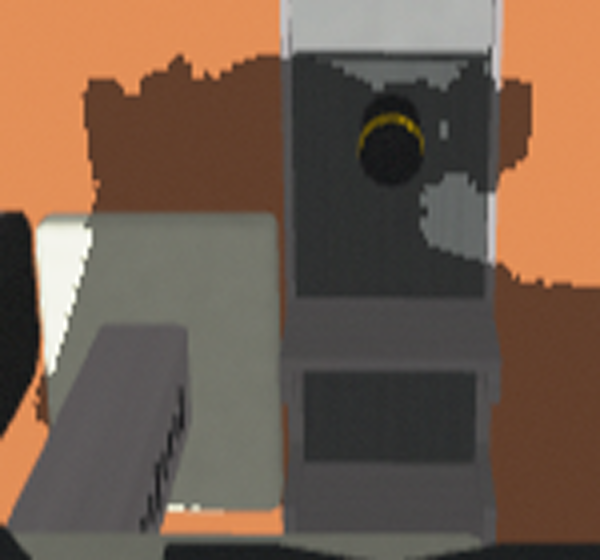

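The knob's top centre is at about (258,218.5), so y≈−0.097, x≈−1 mm: good enough. Shift the stand by −1 mm in x, grip and pull.

```bash
sed -i 's/0.60115,0.04128/0.60005,0.0405/' h.py
python3 - <<'E'
from h import *
robot.set_gripper(.05)
robot.line_to(W(0,-.096,.20)); 
print(robot.line_to(W(0,-.096,.102),vel=.08,guard=15))
robot.set_gripper(0)
o=robot.observe(); print(o["gripper_width"],o["gripper_force"],o["ft_force"],o["tool_pos"])
print(robot.line_to(W(0,-.096-.135,.102),vel=.06,guard=25))
o=robot.observe(); print(st(o["tool_pos"]),o["ft_force"],o["gripper_width"],o["time"])
robot.pause(.3)
robot.set_gripper(.05)
o=robot.observe(); print(st(o["tool_pos"]),o["ft_force"])
robot.line_to(W(0,-.231,.22)); 
robot.move_pose(W(-.02,-.18,.30),[180,0,YAW])
C=cal("wrist"); snap("wrist","w3"); print(proj("wrist",[W(0,-.225,.058),W(0,-.13,.022)],C)); snap("top","top1")
E
```

```text
False
0.016299999482852056 58.45122456550598 [-1.5792837   0.48655512  4.59369708] [ 0.59291644 -0.05529697  0.10250541]
True
[-0.00039225 -0.22656838  0.10245757] [-1.14640361  2.64773316  6.24513641] 0.016569080574964395 11.2667
[-0.00087027 -0.22663854  0.10160559] [ 0.86935327 -0.28500656 -0.08292641]
[[237.88235853 130.73989856]
 [240.83784829 205.91101302]]
```

View pics/w3.png

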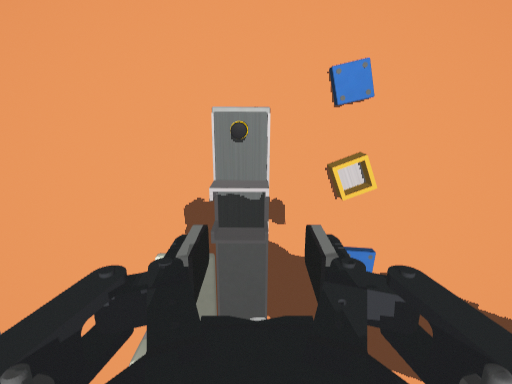

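The slide is fully out (guard at 130.6 mm travel) with the knob at (239,131), exactly as predicted. Now pick the risers.

```bash
cat >> h.py <<'E'
def find(kind,guess):
    """look from close by; returns centre xy, yaw (deg) of tool square to it"""
    g=np.array(guess); robot.move_pose([g[0],g[1]+.06,.26],[180,0,-90])
    C=cal("wrist"); im=robot.grab_frame("wrist"); hsv=cv2.cvtColor(im,cv2.COLOR_BGR2HSV)
    lo,hi,z=((100,120,40),(130,255,255),.014) if kind=="riser" else ((20,120,80),(35,255,255),.026)
    m=cv2.morphologyEx(cv2.inRange(hsv,lo,hi),cv2.MORPH_CLOSE,np.ones((3,3))); cs,_=cv2.findContours(m,cv2.RETR_EXTERNAL,cv2.CHAIN_APPROX_NONE)
    best=None
    for c in cs:
        if cv2.contourArea(c)<300: continue
        w=ray("wrist",c[:,0,:],z,C)[:,:2].astype(np.float32); r=cv2.minAreaRect(w*1000)
        d=np.hypot(*(np.array(r[0])/1000-g))
        if best is None or d<best[0]: best=(d,r)
    if best is None or best[0]>.08: print("none",kind,best); return None
    r=best[1]; a=r[2]; yaw=YAW+((a-YAW+45)%90-45); print(kind,np.round(r[0],1),np.round(r[1],1),"yaw",round(yaw,1))
    return np.array(r[0])/1000,yaw
def pick(kind,guess,up):
    """up: tip height above bench at grasp"""
    f=find(kind,guess)
    if f is None: return False
    xy,yaw=f; robot.set_gripper(.07); zt=up+robot.tip_reach
    robot.move_pose([*xy,.17],[180,0,yaw])
    if robot.line_to([*xy,zt],vel=.1,guard=12): print("touch",robot.observe()["tool_pos"])
    robot.set_gripper(0.02); robot.line_to([*xy,.25],vel=.15); o=robot.observe(); print("grip",o["gripper_width"],o["gripper_force"],o["time"]); return abs(o["gripper_width"]-.044)<.004
def place(up,zbot):
    robot.move_pose(W(0,-.13,.25),[180,0,YAW]); robot.line_to(W(0,-.13,.16),vel=.15)
    t=robot.line_to(W(0,-.13,zbot+.001+up+robot.tip_reach),vel=.06,guard=10); o=robot.observe()
    print("placed",t,st(o["tool_pos"]),o["gripper_width"]); robot.set_gripper(.062); robot.line_to(W(0,-.13,.25),vel=.15)
E
python3 - <<'E'
from h import *
print(robot.tip_reach)
if pick("riser",(.44,.014),.0065): place(.0065,.022)
snap("top","top2")
C=cal("wrist"); snap("wrist","w4")
E
```

```text
0.0726
riser [441.4  10.5] [42.9 43.1] yaw -98.3
grip 0.04201123358730453 60.69984555244446 18.125
placed True [-0.00058519 -0.12981992  0.10222512] 0.04148835649582386
```

View pics/w4.png

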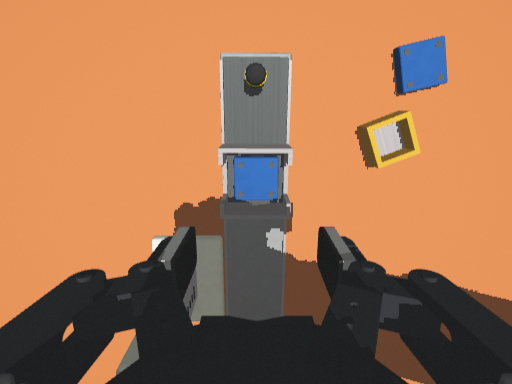

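Riser 1 lies square in the nest at (257,178). Next come the second riser and the cell.

Run:
```python
from h import *
if pick("riser",(.449,-.223),.0065):
    place(.0065,.036)
    if pick("cell",(.45,-.112),.008): place(.008,.050)
snap("top","top3")
robot.move_pose(W(0,-.13,.30),[180,0,YAW])
snap("wrist","w5"); print(robot.observe()["time"])
```

```text
riser [ 419.1 -185.5] [43.2 43.5] yaw -81.6
grip 0.041391938136564534 60.69831848144531 26.3167
placed True [-0.00074331 -0.129717    0.11619431] 0.04152560364922697
cell [ 450.1 -116.1] [43.9 44.1] yaw -73.1
grip 0.042574477935923845 61.07051610946655 34.1167
placed True [-0.00024272 -0.12990258  0.1315452 ] 0.04285997924604244
37.6667
```

View pics/w5.png

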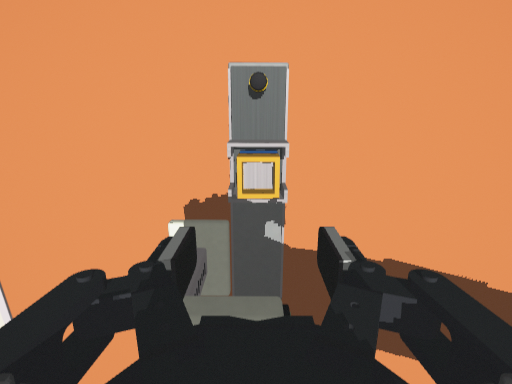

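The cell sits squarely on the stack at (258,176), open side up; the knocked riser was found and used. Check for any leftover blue on the bench, then push home.

Run:
```python
from h import *
for n in("top","side"):
    a=robot.grab_frame(n); m=cv2.inRange(cv2.cvtColor(a,cv2.COLOR_BGR2HSV),(100,120,40),(130,255,255))
    k,l,s,c=cv2.connectedComponentsWithStats(m); print(n,[(s[i],c[i].round()) for i in range(1,k) if s[i,4]>20])
robot.set_gripper(.05)
robot.move_pose(W(0,-.227,.22),[180,0,YAW])
print(robot.line_to(W(0,-.227,.102),vel=.1,guard=15)); robot.set_gripper(0)
print(robot.observe()["gripper_width"])
print(robot.line_to(W(0,-.115,.102),vel=.05,guard=25))
print(robot.line_to(W(0,-.090,.102),vel=.03,guard=25))
o=robot.observe(); print(st(o["tool_pos"]),o["gripper_width"],o["ft_force"])
robot.pause(.3); robot.set_gripper(.05); robot.pause(.3); print(st(robot.observe()["tool_pos"]))
robot.line_to(W(0,-.098,.22)); robot.move_pose(W(-.0,-.15,.30),[180,0,YAW])
snap("wrist","w6"); print(proj("wrist",[W(0,-.095,.058)])); print(robot.observe()["time"])
```

```text
top []
side [(array([452, 365,  57,  19, 557], dtype=int32), array([473., 377.]))]
False
0.01633581517315606
False
True
[ 0.00019369 -0.09659679  0.10273002] 0.01628657454343463 [ 0.16126855 -3.67854195  3.38285577]
[-0.00032425 -0.096465    0.102091  ]
[[256.11712878 220.79453285]]
45.9083
```

View pics/w6.png

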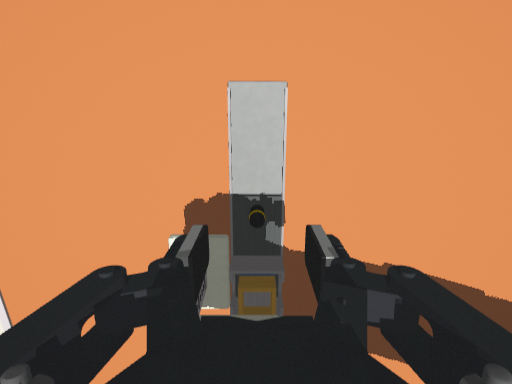

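The slide is home (knob at (257,217), cell under the probe). Check the probe knob's place and height in the side and top images before gripping.

Run:
```python
from h import *
robot.move_pose([.42,-.15,.40],[180,0,YAW])
out=[]
for n in("side","top"):
    a=snap(n,n+"4"); C=cal(n); p=proj(n,[W(0,0,.279),W(0,0,.253),W(-.032,.022,.155),W(-.032,-.022,.155),W(0,.074,.185)],C)
    c=p[0]; x,y=int(c[0])-40,int(c[1])-25; cr=cv2.resize(a[y:y+75,x:x+75],None,fx=5.2,fy=5.2,interpolation=cv2.INTER_CUBIC)
    for q in p: cv2.circle(cr,tuple(int(v) for v in ((q-[x,y]+.5)*5.2)),2,(255,255,0),-1)
    out.append(cr)
cv2.imwrite("pics/pk.png",np.hstack(out))
print([robot.ik(W(0,0,z),[180,0,YAW]) for z in(.40,.25)])
```

```text
[array([ -8.58309065,   9.04162298,  19.01857342,  99.97695043,
         0.        , -94.21309065]), array([-8.58309065e+00,  5.96859918e+00, -1.90507540e-02,  8.40123501e+01,
        0.00000000e+00, -9.42130906e+01])]
```

View pics/pk.png

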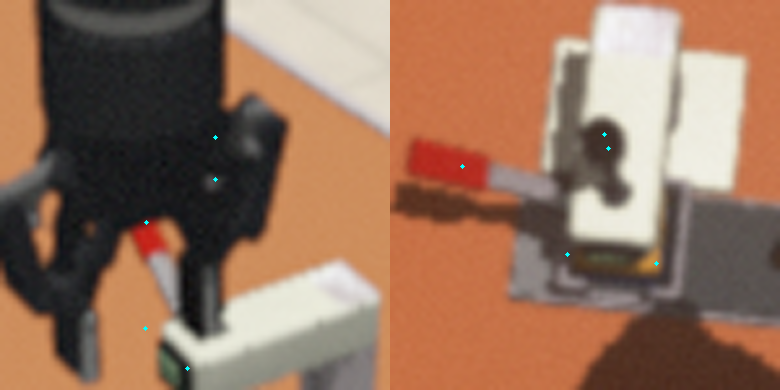

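Run:
```python
from h import *
C=cal("side"); a=cv2.imread("pics/side0.png"); p=proj("side",[W(0,0,.279),W(0,0,.253),W(0,.074,.185),W(0,0,.155)],C); print(p)
x,y=215,115; cr=cv2.resize(a[y:y+75,x:x+90],None,fx=6,fy=6,interpolation=cv2.INTER_CUBIC)
for q in p: cv2.circle(cr,tuple(int(v) for v in ((q-[x,y]+.5)*6)),2,(255,255,0),-1)
cv2.imwrite("pics/pk2.png",cr)
```

```text
[[262.90334303 129.86554411]
 [262.92243717 138.01497131]
 [249.59491241 146.22356628]
 [262.99043163 167.0351876 ]]
```

View pics/pk2.png

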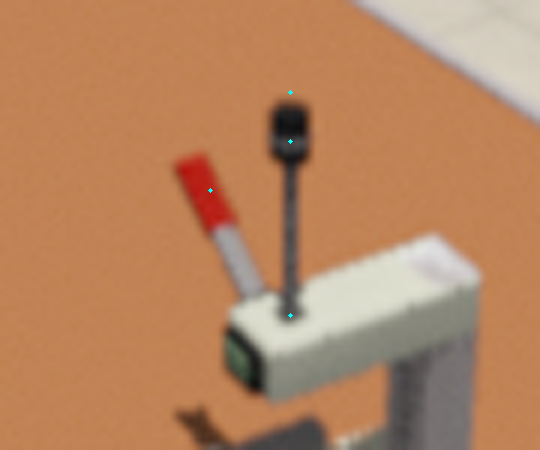

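The side view shows the knob at (290,132) in the crop, about 2.7 px below the prediction: the probe is already lowered some 8 mm. Knob middle is at z≈0.258. Grip and lower with a guard.

Run:
```python
from h import *
robot.set_gripper(.05)
robot.move_pose(W(0,-.08,.42),[180,0,YAW]); robot.line_to(W(0,0,.42))
print(robot.line_to(W(0,0,.312),vel=.08,guard=8)); robot.set_gripper(0)
o=robot.observe(); print(o["gripper_width"],o["ft_force"],st(o["tool_pos"]))
def down(z,v,g):
    t=robot.line_to(W(0,0,z),vel=v,guard=g); o=robot.observe(); print(t,st(o["tool_pos"]).round(4),o["ft_force"].round(1),o["gripper_width"],round(o["time"],1)); return t
down(.29,.03,12) or down(.268,.03,12) or down(.235,.01,7)
```

```text
False
0.018376691794502728 [ 3.61778732 -0.93061582  1.19119752] [ 4.21071732e-04 -2.35485996e-05  3.12401937e-01]
False [ 0.0004 -0.      0.2892] [ 7.5 -0.6  0.9] 0.018229695813722652 51.3
False [ 0.0004 -0.      0.2673] [ 7.1  0.  -0.4] 0.018269948069971467 52.2
True [ 0.0005 -0.      0.2534] [0.2 0.3 4.4] 0.018283697063022242 53.9
```

Run:
```python
from h import *
robot.pause(.3); o=robot.observe(); print(st(o["tool_pos"]).round(4),o["ft_force"].round(1))
t=robot.line_to(W(0,0,.247),vel=.008,guard=8); o=robot.observe(); print(t,st(o["tool_pos"]).round(4),o["ft_force"].round(1),o["gripper_width"])
robot.pause(.3); robot.set_gripper(.05); robot.pause(.2); print(robot.observe()["time"])
robot.line_to(W(0,0,.40)); robot.line_to(W(0,-.15,.40)); robot.move_pose([.40,-.30,.40],[180,0,YAW])
a=snap("side","side5"); C=cal("side"); x,y=205,115; cr=cv2.resize(a[y:y+110,x:x+110],None,fx=5,fy=5,interpolation=cv2.INTER_CUBIC)
for z in(.197,):
    q=proj("side",[W(0,0,z)],C)[0]; cv2.circle(cr,tuple(int(v) for v in ((q-[x,y]+.5)*5)),2,(255,255,0),-1)
cv2.imwrite("pics/s5.png",cr)
```

```text
[ 0.0006 -0.      0.2534] [-2.3  0.4  3. ]
True [0.0005 0.     0.2534] [-1.3  0.3  4.3] 0.018556875176079575
55.425
```

View pics/s5.png

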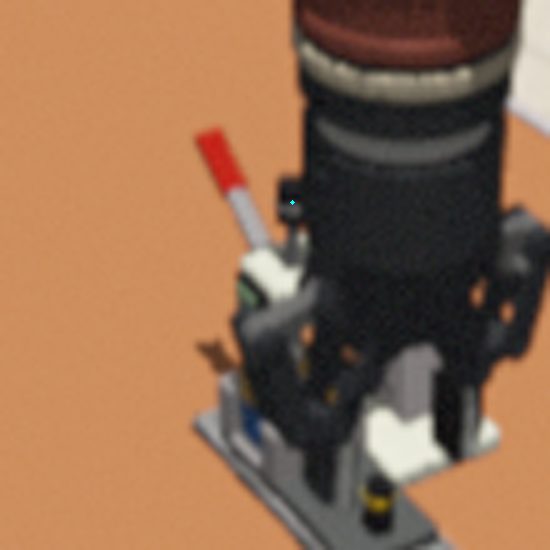

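The knob is at (290,200), right on the predicted point for a tip on the cell floor. Now press the lever with closed fingers.

Run:
```python
from h import *
robot.set_gripper(0)
robot.move_pose([.43,.05,.40],[180,0,YAW+180]); robot.line_to(W(0,.09,.36))
T=robot.tip_reach
def press(z,v,g):
    t=robot.line_to(W(0,.09,z+T),vel=v,guard=g); o=robot.observe(); print(t,(st(o["tool_pos"])-[0,0,T]).round(4),o["ft_force"].round(1)); return t
press(.205,.1,8) or press(.145,.04,20) or press(.126,.015,20)
robot.pause(.3); print(robot.observe()["ft_force"].round(1))
```

```text
False [0.0003 0.09   0.2059] [ 0.2 -0.3  0.5]
False [0.     0.0898 0.1449] [ 0.4  0.4 -0.3]
True [1.000e-04 8.990e-02 1.353e-01] [-2.2  0.   7.2]
[-2.7 -0.5  7.8]
```

Run:
```python
from h import *
T=robot.tip_reach
t=robot.line_to(W(0,.09,.128+T),vel=.01,guard=14); o=robot.observe(); print(t,(st(o["tool_pos"])-[0,0,T]).round(4),o["ft_force"].round(1))
robot.pause(.2); robot.line_to(W(0,.09,.36)); robot.move_pose([.40,.15,.42],[180,0,YAW+180]); robot.move_pose([.22,.45,.42],[180,0,YAW+180]); 
a=snap("side","side6"); C=cal("side"); b=snap("top","top6"); x,y=205,115
cr=cv2.resize(a[y:y+110,x:x+110],None,fx=3.6,fy=3.6,interpolation=cv2.INTER_CUBIC)
for q in proj("side",[W(0,0,.197),W(0,.092,.134)],C): cv2.circle(cr,tuple(int(v) for v in ((q-[x,y]+.5)*3.6)),2,(255,255,0),-1)
cr2=cv2.resize(b[110:220,185:295],None,fx=3.6,fy=3.6,interpolation=cv2.INTER_CUBIC)
cv2.imwrite("pics/s6.png",np.hstack([cr,cr2])); print(robot.observe()["time"])
```

```text
True [0.     0.0899 0.1353] [-2.4 -0.5  6. ]
71.7417
```

View pics/s6.png

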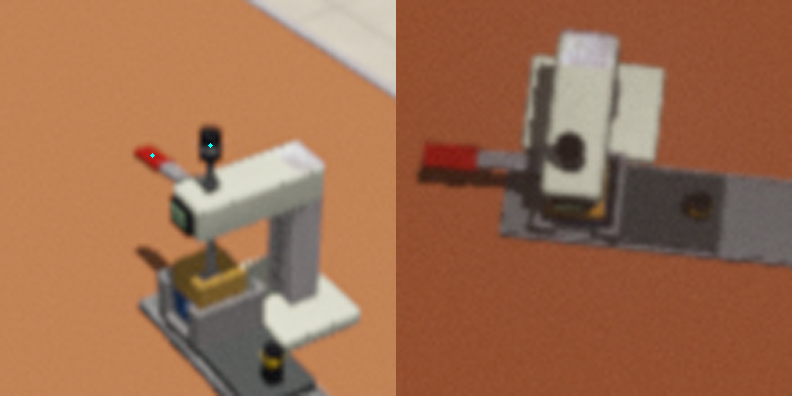

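The lever is down with its red pad at the predicted point (152,155), the probe is inside the cell with its knob at the predicted height, and the slide is home. Handing in.

```bash
python3 -c "
from plant import robot
print(robot.job_done())"
```

```text
the job is handed in; nothing more can be done
None
```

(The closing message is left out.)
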